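Wind open the showcase and fetch the cartridge

TASK

Put the loose crank fully down on the square shaft of the counter-top showcase and wind the sliding cover fully open with it (anticlockwise seen from above, about one turn). Lift the crank off again and stand it on the cork mat, then take the game cartridge out of the showcase and stand it on its long edge in the shallow grey tray. Do not shove the cover with the fingers, and leave the toy robot, the screwdriver and the cartridge lying flat near the robot where they are.

Things in the scene. Friction and masses are not known exactly. Their poses are not given: they have to be found in the camera images.
- showcase: fixed wooden showcase, 146 (x) x 260 (y) mm, 85 mm high; origin on the counter under its middle. Left part (+y): well closed by the cover. Right part: solid deck over which the cover slides open. A grey gearbox 62 x 70 mm, 90 mm high, stands in front of the deck at x -105, y -60 mm and carries the square shaft; nothing near it is higher than 93 mm
- well_floor (a point): centre of the showcase well's floor, 10 mm above the counter, axes as the showcase. Well inside 130 (x) x 115 (y) mm, walls 8 mm thick, rim 85 mm above the counter, front wall clear
- shaft_foot (a point): centre of the foot of the upright 14 mm square steel shaft, on the gearbox top, 90 mm above the counter; z up, x and y along the flats, turns with the shaft. Shaft 30 mm high, last 2 mm narrowed to 11.5 mm. Needs 0.2 N m to turn and stays where left; anticlockwise from above opens the cover. Starts 0 to 1.1 rad anticlockwise of the showcase's x
- cover: the flat sliding aluminium cover, 136 x 131 mm, 6 mm thick, no handle, to be moved only through the crank; origin at the centre of its underside, 87 mm above the counter, axes as the showcase. In the showcase's frame the origin is at y +70 mm when closed, -50 mm when fully open at its stop; starts 0 to 20 mm ajar. Moves 18 mm towards -y per radian of the shaft
- crank: loose steel crank, about 280 g, standing on its hub; origin at the hub's underside centre, z up, x along the arm. Hub 36 mm square, 41 mm high, sides free to grasp across y; lift it by the hub, the socket binds if lifted by the arm. Square socket below, 16 mm wide, 33 deep, mouth 20 mm wide for the first 4 mm, sides along x and y (fits four ways). Arm 16 mm wide, z 33 to 47 mm, to x 75 mm
- knob (a point): centre, at half height, of the crank's black upright knob: cylinder 22 mm across, 36 mm tall, 65 mm along the arm from the hub axis, 47 to 83 mm above the hub's underside; spins freely on the arm
- mat: cork mat 160 (x) x 140 (y) x 4 mm lying on the counter, fixed, left or right of the showcase; the crank stands on it at the start. Origin at the centre of its underside, its top 4 mm above
- cartridge: game cartridge, 110 g, standing on its long edge in the showcase's well: 18 mm thick (its x), 86 mm long (its y), 70 mm tall; origin at the centre of its underside, z up
- tray_in (a point): centre of the inner floor (5 mm above the counter) of a fixed open grey tray, inside 100 (x) x 150 (y) mm, rim 32 mm above the counter, on the other side of the showcase from the mat
- flat_cart_a: bystander: game cartridge like the target (18 x 86 x 70 mm) but lying flat on the counter near the robot, 18 mm high
- toy_robot: bystander: small toy robot, 45 mm wide, 75 mm tall, standing 120 to 150 mm beyond the tray (+x)
- screwdriver: bystander: screwdriver lying beyond the mat (+x)

How it is judged (in metres and radians):
On the way, in this order (a step that is already met when the one before it is completed fails the run):
1. the crank sits fully down on the square shaft (horizontal distance between crank and shaft_foot below 0.004 m and z of crank in the frame of shaft_foot below 0.006 m and angle between crank's own z axis and vertical below 0.12 rad), for 0.2 s.
2. the cover is wound fully open with the crank still on the shaft (all of step 1 and y of cover in the frame of showcase below -0.042 m), for 0.2 s.
3. the crank is off the shaft and stands on its hub on the cork mat, let go (x of crank in the frame of mat between -0.08 and 0.08 m and y of crank in the frame of mat between -0.07 and 0.07 m and z of crank in the frame of mat below 0.01 m and angle between crank's own z axis and vertical below 0.15 rad and contact force between the fingers and crank below 0.1 N), for 0.2 s.
At the end, for the whole second after the job is handed in: Cover open at least 112 of 120 mm; crank upright (0.15 rad) with its hub centre over the mat and underside within 6 mm of the mat top; cartridge on its long edge (0.2 rad) on the tray floor, centre within 45 mm (x) and 60 mm (y) of the tray centre; both at rest (y of cover in the frame of showcase below -0.042 m and x of crank in the frame of mat between -0.08 and 0.08 m and y of crank in the frame of mat between -0.07 and 0.07 m and z of crank in the frame of mat below 0.01 m and angle between crank's own z axis and vertical below 0.15 rad and x of cartridge in the frame of tray_in between -0.045 and 0.045 m and y of cartridge in the frame of tray_in between -0.06 and 0.06 m and z of cartridge in the frame of tray_in below 0.008 m and angle between cartridge's own z axis and vertical below 0.2 rad and linear speed of each of crank, cartridge below 0.03 m/s); the robot touches nothing.
It fails at once if the cover is shoved with the fingers (over 6 N) (contact force between the fingers and cover above 6 N).
It fails at once if a bystander is pushed more than 30 mm from its place (distance of any of flat_cart_a, toy_robot, screwdriver from where it was at the start of the episode above 0.03 m).
It also fails if it takes over 72 s, if anything falls off the work surface, if the arm or the gripper's body presses on something with over 40 N, if the wrist force passes 120 N, or if a joint passes its speed limit or range.

ROBOT

A 6-joint arm with a two-finger parallel gripper is mounted at the origin on the work surface. World frame = base frame: x ahead of the robot, y to its left, z up, the work surface at z = 0. Lengths are in m, angles in degrees, forces in N, time in s.
With the tool pointing down it reaches from about 0.2 to 0.875 m from the base axis. Payload 3.4 kg.
Tool frame: the origin (TCP) lies on the centre line of the jaws, within the pads' length; the fingertips stand ctrl.finger_overhang ahead of it and the grasp point (between the pads) lies 6 mm ahead of it (ctrl.finger_overhang is the distance from the TCP to the fingertips, in m); z points along the fingers, y is the line along which they close (so a half turn about z gives the same grasp; the last joint's range is limited). The gripper opens to 94 mm and grips with 3 to 60 N. Pads are 16 mm wide; open, the fingers measure 119 mm over their backs; the gripper's body (75 mm by 177 mm) begins 78 mm behind the grasp point.
Start: joints at [-83.881, 15.808, 86.224, -0, 77.962, -6.933], TCP at [0.13, -0.56, 0.23] pointing down, gripper open.
Joint ranges: [-165.64, 165.64], [-43.16, 119.46], [12.63, 154.43], [-67.54, 247.53], [6.08, 155.33], [-154.97, 154.97]. Speed limits (degrees/s): [147.25, 147.25, 180, 180, 180, 180].

INTERFACE

Orientations are given as a 3x3 rotation matrix whose columns are the frame's x, y, z axes.
In Python, from rig import state, imaging, job, ctrl gives the robot as it stands. The module is installed in compiled form; this text tells all that it offers.
- The arm moves only by the tool move_arm, never from a script. Its argument "moves" is text: rows parted by semicolons, each of 7 numbers parted by spaces: the opening, from 0 (shut) to 1 (fully open), then the shift along the world's x, y, z in cm, then the turn, a rotation vector about the world's x, y, z in rad. In form: fingers dx dy dz wx wy wz; .... A call has 1 to 8 rows; each row is the pose to reach, as a shift and turn from the pose commanded when the call began; what a row does not reach only later rows make up. A row lasts 1/10 s, in which the tool goes at most 50 mm and 8.59 degrees, less where a joint would pass 70% of its speed; a pose out of reach is approached as far as the arm can. A call with a gripper value outside its range is refused whole. The fingers move at their own pace and stop on an object; the grip force is fixed at half the most. Time passes only in rows, so rows that repeat a pose let the fingers close. It gives the time, the measured TCP pose, the force, the opening and the grip force at its end, in the units of the state.
- state(): the state, without advancing time (a new reading comes with each control period).
- imaging.snapshot(name): name is "side" or "top"; returns the picture (400x640x3 uint8, blue, green, red); there is no depth.
- imaging.camera_params(name): a dict with "camera_matrix" (3x3 intrinsics, pixels), "dist_coeffs" ([k1, k2, p1, p2, k3] as OpenCV has them; the pictures are not rectified), "view" (4x4, takes a point from world to camera coordinates). Camera axes: x right, y up, looking along -z (the intrinsics and any distortion apply to the point x, -y, -z); pixel columns grow to the right and rows downward; lengths in m; the calibration is good to about 2 mm. A picture is of the moment at which its call begins. camera_params takes no time and is no camera call.
- job.job_done(): hands the job in; it is judged then, once.
The state is a dict: "time": time; "qpos": joint angles; "joint_vel": joint speeds; "effort": joint torques, N m; "eef_pos": TCP position; "tcp_rot": TCP orientation; "force": force on the tool from outside, world axes, zero at the start; "ft_torque": the same for the moment, N m; "grip_width": finger opening in m; "finger_force": force on a finger pad.
Only numpy, scipy, OpenCV 4.12 (cv2) and the standard library are available. Lean on these libraries where they do the work, as an engineer would, in place of code of your own. Each camera call takes 0.05 s, during which the arm holds its last target. There are 200 camera calls.

## Working session

There is one attempt and no reset: what is moved stays moved. The work goes in short steps, Python scripts to look and compute and a tool call to move; the robot and the scene stay as the last step left them, time stands still between calls to the robot, and variables do not carry over. Pictures are saved under pics/ and viewed, at most 10 in all, crops included, and the job is handed in when it is done.

Besides the shell and the picture viewer there is one more tool, called after ">>>" as name(argument=value, ...), one argument or row to a line, values as JSON. move_arm: Moves the arm, as the interface text tells. Its arguments: {"type":"object","properties":{"moves":{"type":"string"}},"required":["moves"]}

```bash
mkdir -p pics
cat > h.py <<'E'
import numpy as np, cv2
from rig import state, imaging, job, ctrl
def snap(n,f=None):
    im=imaging.snapshot(n)
    if f: cv2.imwrite('pics/'+f,im)
    return im
def ray(n,uv):
    p=imaging.camera_params(n); K=np.array(p["camera_matrix"]);D=np.array(p["dist_coeffs"]);V=np.array(p["view"])
    u=cv2.undistortPoints(np.array(uv,float).reshape(-1,1,2),K,D).reshape(-1,2)
    d=np.c_[u[:,0],-u[:,1],-np.ones(len(u))]
    R=V[:3,:3]; return -R.T@V[:3,3], d@R
def plane(n,uv,z):
    c,d=ray(n,uv); return c+d*((z-c[2])/d[:,2])[:,None]
def proj(n,P):
    p=imaging.camera_params(n); K=np.array(p["camera_matrix"]);D=np.array(p["dist_coeffs"]);V=np.array(p["view"])
    P=np.atleast_2d(P); c=P@V[:3,:3].T+V[:3,3]; c=c*[1,-1,-1]
    return cv2.projectPoints(c,np.zeros(3),np.zeros(3),K,D)[0].reshape(-1,2)
def tri(uv1,uv2,a="top",b="side"):
    c1,d1=ray(a,uv1); c2,d2=ray(b,uv2); out=[]
    for x,y in zip(d1,d2):
        A=np.c_[x,-y]; t=np.linalg.lstsq(A,c2-c1,rcond=None)[0]
        p,q=c1+t[0]*x,c2+t[1]*y; out.append([*(p+q)/2,np.linalg.norm(p-q)])
    return np.array(out)
E
python3 - <<'E'
from h import *
snap("top","t0.png");snap("side","s0.png")
for n in("top","side"):
    c,_=ray(n,[[320,200]]);print(n,c,plane(n,[[320,200]],0))
print(ctrl.finger_overhang,state())
E
```

```text
top [ 0.38928372 -0.01625829  0.92304298] [[0.56787709 0.02069223 0.        ]]
side [0.39807094 0.73312613 0.64544241] [[ 0.5484104  -0.12560758  0.        ]]
0.025 {'time': 0.1, 'qpos': array([-8.38799245e+01,  1.58435087e+01,  8.62860307e+01, -3.71589056e-04,
        7.79635320e+01, -6.93121271e+00]), 'joint_vel': array([-0.03395903, -0.15381936, -0.1316785 , -0.15881224,  0.07749932,
        0.02832825]), 'effort': array([ 6.69741676e-04, -4.05456913e+01, -2.37779170e+01,  7.03186984e-02,
        2.99264712e-02, -5.04782690e-05]), 'eef_pos': array([ 0.12980634, -0.55967987,  0.22970956]), 'tcp_rot': array([[ 9.74168020e-01,  2.25824348e-01, -1.79488198e-04],
       [ 2.25824339e-01, -9.74166701e-01,  1.61446752e-03],
       [ 1.89734648e-04, -1.61329543e-03, -9.99998681e-01]]), 'force': array([-0.11299748, -0.61235862,  0.4290385 ]), 'ft_torque': array([-0.05969458,  0.05059424,  0.02134341]), 'finger_force': 0.0, 'grip_width': 0.09392921097652025}
```

View pics/t0.png

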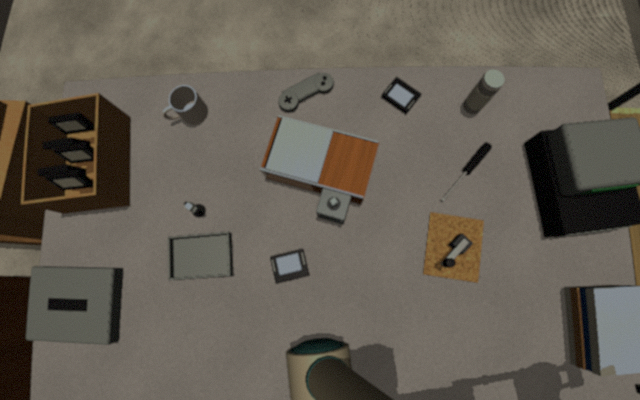

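View pics/s0.png

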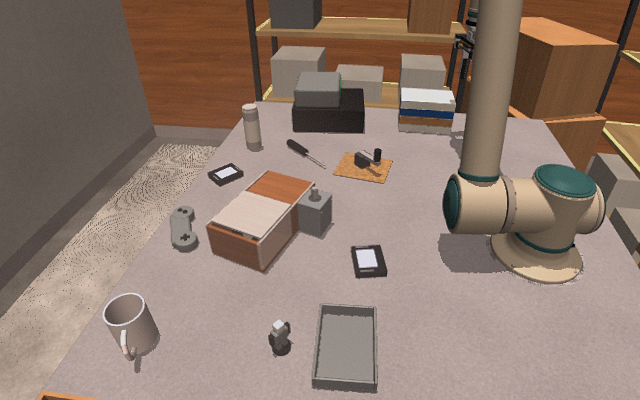

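The top view has +x up and +y left. Showcase is around (320,160) with the shaft at about (334,202). Crank is on the mat at about (455,250), tray at (200,256), toy robot at (195,209), flat cartridge at (290,265). The side view agrees. Next: enlarged crops.

Run:
```python
from h import *
t=cv2.imread('pics/t0.png');s=cv2.imread('pics/s0.png')
def c(im,x,y,w,h,k): return cv2.resize(im[y:y+h,x:x+w],None,fx=k,fy=k,interpolation=cv2.INTER_CUBIC)
a=c(t,255,110,133,100,3);a=cv2.resize(a,(400,300))
b=cv2.resize(c(t,415,205,80,60+0,1),(400,300),interpolation=cv2.INTER_CUBIC)
d=cv2.resize(c(s,270,160,80,60,1),(400,300),interpolation=cv2.INTER_CUBIC)
e=cv2.resize(c(s,330,135,80,60,1),(400,300),interpolation=cv2.INTER_CUBIC)
cv2.imwrite('pics/c0.png',np.vstack([np.hstack([a,b]),np.hstack([d,e])]))
hsv=cv2.cvtColor(t,cv2.COLOR_BGR2HSV)
for u,v in[(450,225),(480,262),(463,243),(448,263),(334,202),(330,195),(300,150),(345,165),(200,256),(170,256),(440,300)]: print((u,v),hsv[v,u])
```

```text
(450, 225) [ 17 149 115]
(480, 262) [ 17  71 112]
(463, 243) [ 20  23 131]
(448, 263) [24 34 37]
(334, 202) [ 53  15 132]
(330, 195) [ 35  14 111]
(300, 150) [ 69  13 139]
(345, 165) [ 12 182 115]
(200, 256) [ 33  24 105]
(170, 256) [30 13 40]
(440, 300) [ 16  38 113]
```

View pics/c0.png

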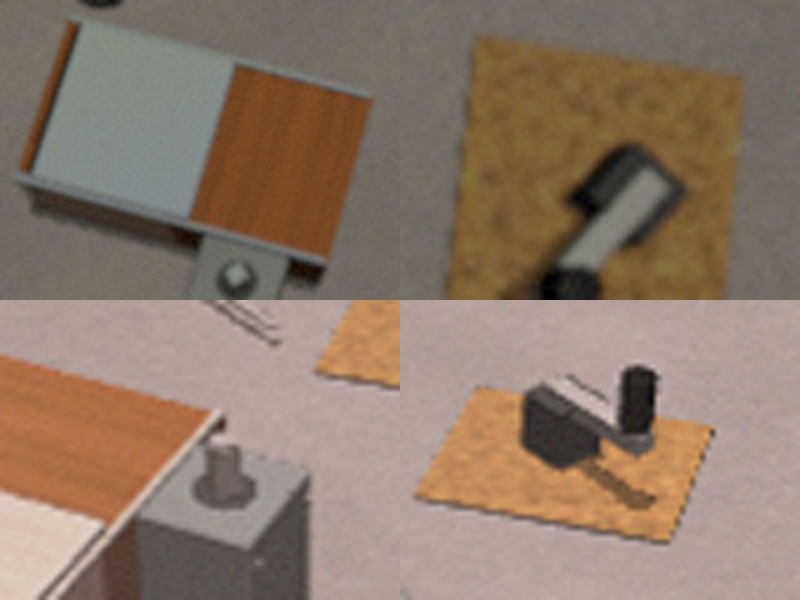

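The top crop shows the shaft tip as a diamond at about (334,201), the crank's knob at (449,262) and the light arm end near (468,240). The side crop shows the knob top at (378,149) and the shaft tip at (314,189). Next I compute positions from masks.

Run:
```python
from h import *
t=cv2.imread('pics/t0.png');s=cv2.imread('pics/s0.png')
np.set_printoptions(precision=4,suppress=True)
print("shaft tip tri",tri([[333.8,201.4]],[[314.4,189]]), plane("top",[[333.8,201.4]],.12))
print("knob tri top",tri([[449,262]],[[377.6,149.4]]),plane("top",[[449,262]],.087))
hsv=cv2.cvtColor(t,cv2.COLOR_BGR2HSV)
def big(m,x0,x1,y0,y1,n=1):
    M=np.zeros(m.shape,np.uint8);M[y0:y1,x0:x1]=m[y0:y1,x0:x1].astype(np.uint8)*255
    c=sorted(cv2.findContours(M,cv2.RETR_EXTERNAL,cv2.CHAIN_APPROX_NONE)[0],key=cv2.contourArea)[::-1]
    return c[:n],M
H,S,V=[hsv[...,i].astype(int) for i in range(3)]
def rect(c,z,lab):
    b=cv2.boxPoints(cv2.minAreaRect(c)); P=plane("top",b,z)
    e=[P[(i+1)%4]-P[i] for i in range(2)]
    print(lab,"px",b.round(1).tolist(),"ctr",P.mean(0),"sz",[np.linalg.norm(x).round(4) for x in e],"ang",[np.degrees(np.arctan2(x[1],x[0])).round(1)for x in e])
c,_=big((S>85)&(H<25),405,500,200,295);rect(c[0],.004,"mat")
c,_=big((S<45)&(V>90),440,480,228,268,2)
for k in c: rect(k,.051,"arm")
c,_=big((V<75),430,482,228,272,2)
for k in c: rect(k,.045,"dark")
c,_=big((S>150)&(H<20),318,390,115,205);rect(c[0],.086,"deck")
c,_=big((S<40)&(V>115),255,345,110,195);rect(c[0],.093,"cover")
c,m=big((V>115),325,343,192,211);rect(c[0],.12,"shaft")
c,_=big((V<70),160,240,225,285);rect(c[0],.032,"tray")
print(V[192:212,324:346])
```

```text
shaft tip tri [[ 0.5422 -0.0153  0.1141  0.0003]] [[ 0.5409 -0.0153  0.12  ]]
knob tri top [[ 0.4019 -0.2753  0.0904  0.0002]] [[ 0.4019 -0.2764  0.087 ]]
mat px [[422.1000061035156, 275.8999938964844], [429.6000061035156, 211.60000610351562], [485.29998779296875, 218.1999969482422], [477.70001220703125, 282.3999938964844]] ctr [ 0.4415 -0.3172  0.004 ] sz [np.float64(0.1644), np.float64(0.1444)] ang [np.float64(-10.0), np.float64(-97.8)]
arm px [[446.8999938964844, 256.0], [463.70001220703125, 237.8000030517578], [468.5, 242.3000030517578], [451.70001220703125, 260.5]] ctr [ 0.4327 -0.3108  0.051 ] sz [np.float64(0.0611), np.float64(0.0155)] ang [np.float64(-45.7), np.float64(-135.0)]
dark px [[434.70001220703125, 259.6000061035156], [458.79998779296875, 231.3000030517578], [472.20001220703125, 242.60000610351562], [448.1000061035156, 271.0]] ctr [ 0.4285 -0.3022  0.045 ] sz [np.float64(0.0922), np.float64(0.0417)] ang [np.float64(-43.3), np.float64(-132.5)]
dark px [[436.0, 265.0], [436.0, 265.0], [436.0, 264.0], [436.0, 264.0]] ctr [ 0.3972 -0.2577  0.045 ] sz [np.float64(0.0), np
[... 2161 characters left out ...]
3  75  53  53  56  63  87 109
  115 111 112 113]
 [113 111 100  73  57  51  48  57  73  74  61  47  41  49  54  71  92 108
  115 111 112 116]
 [112 108 105  83  67  53  46  50  45  46  46  45  49  54  59  81 102 113
  118 112 116 116]
 [113 109 110 100  81  64  53  43  39  48  52  55  53  58  76  92 107 114
  116 114 112 114]
 [116 109 111 109  97  81  64  56  49  53  54  60  63  71  87 104 113 115
  112 114 114 109]
 [111 109 114 112 107 100  84  70  69  61  63  68  74  90 107 116 113 113
  114 115 110 113]
 [110 113 115 114 113 108 102  93  89  88  91  88  97 109 112 110 116 112
  112 115 115 107]
 [112 114 115 114 113 113 113 107 110 108 107 111 110 115 116 113 114 114
  115 112 114 105]]
```

Run:
```python
from h import *
np.set_printoptions(precision=4,suppress=True)
c=np.array([[280,116.7],[378.7,142.3],[363.1,197.1],[261.6,169.2]])
P=plane("top",c,.085);print(P)
e=[P[1]-P[0],P[2]-P[3],P[0]-P[3],P[1]-P[2]]
for x in e: print(np.linalg.norm(x),np.degrees(np.arctan2(x[1],x[0])))
o=P.mean(0)
for y in(-15.5,-16.5,-17.5):
    a=np.radians(y);R=np.array([[np.cos(a),-np.sin(a)],[np.sin(a),np.cos(a)]])
    E=plane("top",[[333.1,131.6],[318.8,181.5]],.093)
    print(y,"o",o[:2],"shaft",o[:2]+R@[-.105,-.06],"cover edge y",((E[:,:2]-o[:2])@R)[:,1])
print("hub back",plane("top",[[465.5,237],[472.2,242.6],[458.8,231.3]],.045))
print("tray",plane("top",[[168,236],[232,233],[232,276.5],[171,279]],.032),plane("side",[[320,306],[375,306],[378,388],[314,387]],.032))
# shaft tip with weighted centroid
t=cv2.cvtColor(cv2.imread('pics/t0.png'),cv2.COLOR_BGR2GRAY).astype(float)
w=np.clip(t[194:208,328:341]-100,0,None);w[:3]=0;v,u=np.mgrid[194:208,328:341]
uv=[[(w*u).sum()/w.sum(),(w*v).sum()/w.sum()]];print(uv,plane("top",uv,.12))
hub=np.array([.4473,-.3229]);d=np.array([-.698,.716]);n=np.array([-.716,-.698])
pts=[[*(hub+d*a+n*b),z] for z in(.004,.045) for a,b in((-.018,-.018),(-.018,.018),(.018,.018),(.018,-.018))]
print(proj("top",pts).round(1).tolist());print(proj("side",pts).round(1).tolist())
```

```text
[[ 0.7651  0.1155  0.085 ]
 [ 0.6921 -0.1269  0.085 ]
 [ 0.5567 -0.0846  0.085 ]
 [ 0.63    0.1585  0.085 ]]
0.2531879708612919 -106.77383452097509
0.2539088929836152 -106.77276589818307
0.14184924701909887 -17.651540116613432
0.14183530002515685 -17.360378696557213
-15.5 o [0.661  0.0156] shaft [ 0.5438 -0.0142] cover edge y [-0.0154 -0.0141]
-16.5 o [0.661  0.0156] shaft [ 0.5433 -0.0121] cover edge y [-0.0142 -0.0152]
-17.5 o [0.661  0.0156] shaft [ 0.5428 -0.01  ] cover edge y [-0.0131 -0.0163]
hub back [[ 0.4618 -0.3339  0.045 ]
 [ 0.4479 -0.3493  0.045 ]
 [ 0.476  -0.3184  0.045 ]]
tray [[0.4748 0.4083 0.032 ]
 [0.4811 0.2413 0.032 ]
 [0.3735 0.238  0.032 ]
 [0.3669 0.394  0.032 ]] [[0.4837 0.2599 0.032 ]
 [0.3776 0.2436 0.032 ]
 [0.3627 0.4105 0.032 ]
 [0.4661 0.4248 0.032 ]]
[[np.float64(333.64861294583886), np.float64(200.5019815059445)]] [[ 0.543 -0.015  0.12 ]]
[[455.4, 234.2], [465.9, 244.2], [456.5, 254.4], [446.0, 244.3], [460.8, 232.6], [471.8, 243.0], [462.1, 253.6], [451.1, 243.1]]
[[353.8, 164.4], [362.6, 161.0], [369.9, 165.8], [361.1, 169.3], [354.3, 153.1], [363.2, 149.8], [370.8, 154.4], [361.8, 157.9]]
```

>>> move_arm(
  moves="0.75 31.8 23.8 -8 0 0 1.18;0.75 31.8 23.8 -8 0 0 1.18;0.75 31.8 23.8 -8 0 0 1.18;0.75 31.8 23.8 -8 0 0 1.18;0.75 31.8 23.8 -8 0 0 1.18;0.75 31.8 23.8 -8 0 0 1.18;0.75 31.8 23.8 -8 0 0 1.18;0.75 31.8 23.8 -8 0 0 1.18",
)

```text
time: 0.9
eef_pos: [0.445, -0.3236, 0.1509]
tcp_rot: [[0.157, 0.988, -0.0], [0.988, -0.157, 0.0], [0.0, -0.0, -1.0]]
force: [0.6, -0.3, 0.7]
grip_width: 0.0703
finger_force: 0.0
```

>>> move_arm(
  moves="0.75 0 0 -3 0 0 0.93;0.75 0 0 -3 0 0 0.93;0.75 0 0 -3 0 0 0.93;0.75 0 0 -3 0 0 0.93;0.75 0 0 -3 0 0 0.93;0.75 0 0 -3 0 0 0.93;0.75 0 0 -3 0 0 0.93;0.75 0 0 -3 0 0 0.93",
)

```text
time: 1.7
eef_pos: [0.4436, -0.325, 0.1211]
tcp_rot: [[-0.694, 0.72, -0.001], [0.72, 0.694, 0.001], [0.001, 0.0, -1.0]]
force: [-0.9, -0.2, 0.7]
grip_width: 0.0701
finger_force: 0.0
```

Run:
```python
from h import *
s=state();print(s['eef_pos'],s['tcp_rot'][:,1],s['qpos'],s['time'])
a=snap("top");b=snap("side")
A=cv2.resize(a[205:295,390:510],(400,300),interpolation=cv2.INTER_CUBIC)
B=cv2.resize(b[100:190,310:430],(400,300),interpolation=cv2.INTER_CUBIC)
cv2.imwrite('pics/g1.png',np.hstack([A,B]))
```

```text
[ 0.44356102 -0.32500342  0.12111753] [7.20145960e-01 6.93822594e-01 6.95033013e-05] [-4.34855109e+01  1.85005236e+01  9.89145467e+01  7.09263017e-03
  6.26362349e+01 -8.74222429e+01] 1.7
```

View pics/g1.png

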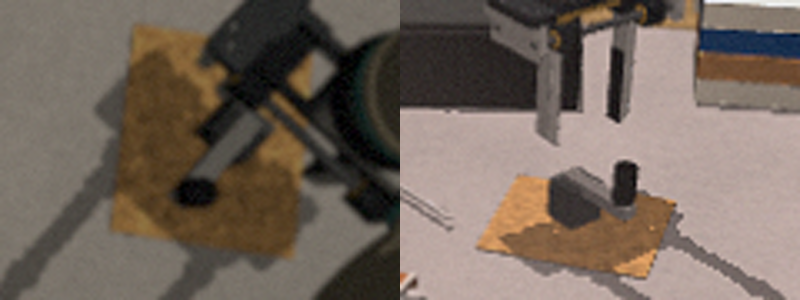

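The picture shows the fingers straddling the hub with the arm and knob clear of them. TCP is about 5 mm off target, so I correct that while descending.

>>> move_arm(
  moves="0.75 0.4 0.3 -4 0 0 0;0.75 0.4 0.3 -8.2 0 0 0;0.75 0.4 0.3 -8.2 0 0 0;0.75 0.4 0.3 -8.2 0 0 0",
)

```text
time: 2.2
eef_pos: [0.4476, -0.322, 0.0394]
tcp_rot: [[-0.694, 0.72, -0.001], [0.72, 0.694, 0.001], [0.002, 0.0, -1.0]]
force: [-0.2, -0.4, -0.0]
grip_width: 0.0701
finger_force: 0.0
```

>>> move_arm(
  moves="0 0 0 0 0 0 0;0 0 0 0 0 0 0;0 0 0 0 0 0 0;0 0 0 0 0 0 0;0 0 0 0 0 0 0;0 0 0 0 0 0 0;0 0 0 0 0 0 0",
)

```text
time: 2.9
eef_pos: [0.4476, -0.323, 0.0403]
tcp_rot: [[-0.694, 0.72, -0.0], [0.72, 0.694, -0.001], [-0.001, -0.001, -1.0]]
force: [-2.7, -1.7, 6.6]
grip_width: 0.0358
finger_force: 30.0
```

>>> move_arm(
  moves="0 0 0 5 0 0 0;0 0 0 10 0 0 0;0 2.5 8 15 0 0 0;0 4 13 16 0 0 0;0 5.5 18 16 0 0 0;0 7 22.5 16 0 0 0;0 8.4 27.2 16 0 0 0;0 9.5 30.9 16 0 0 0.01",
)

```text
time: 3.7
eef_pos: [0.5327, -0.0438, 0.1984]
tcp_rot: [[-0.701, 0.713, -0.0], [0.713, 0.701, 0.001], [0.001, 0.0, -1.0]]
force: [1.2, 0.2, -2.4]
grip_width: 0.0359
finger_force: 30.0
```

>>> move_arm(
  moves="0 0 0 0 0 0 0;0 0 0 0 0 0 0;0 0 0 0 0 0 0",
)

```text
time: 4.0
eef_pos: [0.5322, -0.0467, 0.198]
tcp_rot: [[-0.701, 0.713, -0.002], [0.713, 0.701, -0.0], [0.001, -0.001, -1.0]]
force: [0.3, -0.4, -2.0]
grip_width: 0.0357
finger_force: 30.0
```

Run:
```python
from h import *
s=state();print(s['eef_pos'],s['tcp_rot'].round(3),s['grip_width'],s['force'],s['qpos'])
a=snap("top","t2.png");b=snap("side","s2.png")
A=cv2.resize(a[155:245,275:395],(400,300),interpolation=cv2.INTER_CUBIC)
B=cv2.resize(b[120:225,250:390],(400,300),interpolation=cv2.INTER_CUBIC)
cv2.imwrite('pics/g2.png',np.hstack([A,B]))
```

```text
[ 0.53219166 -0.04668483  0.19804638] [[-0.701  0.713 -0.002]
 [ 0.713  0.701 -0.   ]
 [ 0.001 -0.001 -1.   ]] 0.03567696593658211 [ 0.33475123 -0.38918137 -2.02150273] [-1.24607758e+01  1.35442659e+01  9.41613541e+01 -2.52562220e-02
  7.23773362e+01 -5.69520494e+01]
```

View pics/g2.png

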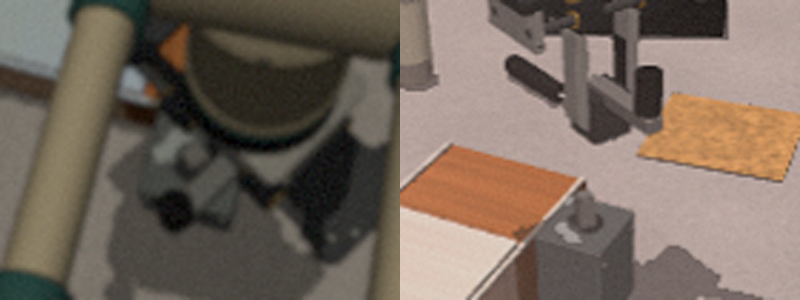

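The picture shows the crank held upright, with the shaft to its left in the side view. The knob top is at about top (328,218) and side (337,144). The move stopped 33 mm short, so I measure the crank's offset in the hand.

Run:
```python
from h import *
np.set_printoptions(precision=4,suppress=True)
t=cv2.imread('pics/t2.png');s=cv2.imread('pics/s2.png')
for im,x0,x1,y0,y1,n in((t,318,338,208,228,"top"),(s,328,346,136,166,"side")):
    V=im.max(2)[y0:y1,x0:x1]; m=(V<42).astype(np.uint8)
    k,l,st,ce=cv2.connectedComponentsWithStats(m)
    for i in range(1,k):
        if st[i,4]>15: print(n,st[i]+[x0,y0,0,0,0],ce[i]+[x0,y0])
tcp=np.array([.5322,-.0467]);d=np.array([-.701,.713]);y=np.array([.713,.701])
for uvt,uvs in(([328.4,218],[337.5,144.5]),):
    for P in(tri([uvt],[uvs])[0][:3],plane("top",[uvt],.2447)[0],plane("side",[uvs],.2447)[0]): print(P,(P[:2]-tcp)@d,(P[:2]-tcp)@y)
print(proj("side",[[.543,-.014,.12],[.543,-.014,.09]]),proj("top",[[*(tcp+d*.065),.2447]]),proj("side",[[*(tcp+d*.065),.2447],[*(tcp+d*.065),.2087]]))
```

```text
top [319 212  19  13 134] [327.3657 217.7836]
[ 0.4865 -0.0047  0.244 ] 0.062007271414380734 -0.0031488776156076968
[ 0.4855 -0.0047  0.2447] 0.0626526860059589 -0.0038776280996540256
[ 0.4872 -0.0037  0.2447] 0.062214554196850375 -0.0019038646659867147
[[313.984  187.2789]
 [314.2307 197.4547]] [[326.0827 217.4442]] [[337.5724 145.2499]
 [337.3184 159.7469]]
```

>>> move_arm(
  moves="0 0.5 1.7 0 0 0 0;0 1 3.3 0 0 0 0;0 1 3.3 -2 0 0 0;0 1 3.3 -3.6 0 0 0;0 1 3.3 -3.6 0 0 0;0 1 3.3 -3.6 0 0 0",
)

```text
time: 4.7
eef_pos: [0.5427, -0.0142, 0.1627]
tcp_rot: [[-0.7, 0.714, -0.0], [0.714, 0.7, 0.0], [0.0, -0.0, -1.0]]
force: [0.2, 0.1, -3.2]
grip_width: 0.036
finger_force: 30.0
```

Run:
```python
from h import *
s=state();print(s['eef_pos'],s['tcp_rot'][:,1],s['force'],s['ft_torque'])
b=snap("side","s3.png")
cv2.imwrite('pics/g3.png',cv2.resize(b[130:210,270:390],(780,520),interpolation=cv2.INTER_CUBIC))
```

```text
[ 0.54271894 -0.01423852  0.16272327] [ 7.14369442e-01  6.99768707e-01 -2.38379823e-04] [ 0.15032328  0.10323334 -3.17469391] [-0.07324409 -0.13967282 -0.00327915]
```

View pics/g3.png

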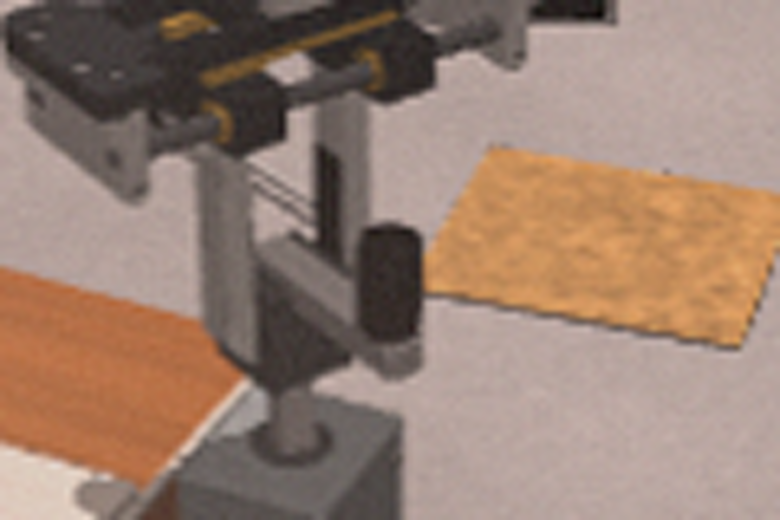

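The side picture shows the hub just above the shaft tip, with its near bottom corner at about crop (275,390) and the shaft at crop u≈292. I compare this with the projected model.

Run:
```python
from h import *
np.set_printoptions(precision=1,suppress=True)
tcp=np.array([.5427,-.0142]);d=np.array([-.70,.714]);y=np.array([.714,.70])
f=lambda P:(proj("side",P)-[270,130])*6.5
for off in(0,-.003):
    h=tcp+d*off
    print(f([[*(h+d*a+y*b),.1264] for a,b in((-.018,-.018),(-.018,.018),(.018,.018),(.018,-.018),(0,0))]).tolist())
    print("knob",f([[*(h+d*.065),z] for z in(.1264+.083,.1264+.047)]).tolist())
print("shaft",f([[.543,-.014,.09],[.543,-.014,.12]]).tolist())
b=cv2.imread('pics/s3.png').max(2);print(b[183:196,306:326])
```

```text
[[299.18391650087545, 319.6137310683536], [218.2030510645818, 351.42535002123435], [273.1538842095367, 397.36271394444657], [355.27450916313916, 363.91225436436935], [286.4526294445694, 357.6352292548496]]
knob [[392.8799870007051, 239.21027792332015], [392.333850176037, 330.5137583389158]]
[[294.6382842883838, 316.02458966183985], [213.75297119202884, 347.7054014300574], [268.4627613125645, 393.4408931131094], [350.48898155014655, 360.13204296364665], [281.83514986870284, 353.8850475041834]]
knob [[387.49450055939576, 235.32804778330276], [387.08428912928946, 326.5128754071486]]
shaft [[287.49953097424645, 438.4557711132814], [285.89585042372545, 372.3130657343281]]
[[124 125 121  88  62  58  68  66  66  62  61  66  65  70  62  66  75  87
   87  90]
 [100 117 124  89  61  62  63  68  65  62  61  68  67  63  61  64  63  62
   98  95]
 [ 65  85 105  88  68  65  63  65  70  57  67  66  63  61  61  63  64  68
  137 135]
 [105  63  64  67  65  62  64  63  70  59  65  65  61  58  70  85 110 127
  173 173]
 [168 126  78  60  60  64  66  63  67  62  62  63  73  95 126 156 179 190
  190 185]
 [184 190 145  71  60  65  62  69  60  64  72  79 122 178 197 192 185 188
  188 184]
 [206 216 173 120  85  66  62  64  74  85  92 105 168 188 191 189 186 183
  183 189]
 [214 165 150 169 140  87  67  81 108 116 108 105 139 149 165 174 174 184
  186 188]
 [165 135 158 166 155 113  84 102 104 108 106 106 104 107 114 108 130 162
  177 179]
 [146 152 156 163 154 113  92 102 105 109 111 109 106 108 106 108 106 106
  116 125]
 [154 160 161 164 154 113  86 105 106 106 108 108 106 109 106 110 108 106
  106 104]
 [163 161 160 156 146 106  89 102 109 110 109 112 105 103 108 109 107 109
  111 107]
 [165 159 152 113  71  79  91 102 107 109 108 106  88  82  94 109 108 111
  107 109]]
```

>>> move_arm(
  moves="0 -0.15 0.05 0 0 0 0;0 -0.15 0.05 -0.5 0 0 0;0 -0.15 0.05 -0.8 0 0 0;0 -0.15 0.05 -1.1 0 0 0;0 -0.15 0.05 -1.3 0 0 0",
)

```text
time: 5.25
eef_pos: [0.5412, -0.0126, 0.1497]
tcp_rot: [[-0.701, 0.713, -0.0], [0.713, 0.701, 0.0], [0.0, -0.0, -1.0]]
force: [-1.5, -0.4, 6.1]
grip_width: 0.0359
finger_force: 30.0
```

>>> move_arm(
  moves="0 0 0 -0.2 0 0 0;0 0 0 -0.4 0 0 0;0 0 0 -0.4 0 0 0",
)

```text
time: 5.55
eef_pos: [0.5414, -0.0128, 0.1485]
tcp_rot: [[-0.701, 0.713, 0.002], [0.713, 0.701, -0.001], [-0.002, 0.001, -1.0]]
force: [-4.6, -0.0, 14.0]
grip_width: 0.0358
finger_force: 30.0
```

>>> move_arm(
  moves="0 -0.08 0 0.2 0 0 0;0 -0.15 0 0.2 0 0 0;0 -0.15 0 0 0 0 0;0 -0.15 0 -0.1 0 0 0;0 -0.15 0 -0.1 0 0 0",
)

```text
time: 6.05
eef_pos: [0.5404, -0.0122, 0.1452]
tcp_rot: [[-0.701, 0.713, 0.002], [0.713, 0.701, 0.001], [-0.0, 0.002, -1.0]]
force: [0.9, 2.1, 4.7]
grip_width: 0.0359
finger_force: 30.0
```

Run:
```python
from h import *
s=state();print(s['eef_pos'],s['tcp_rot'][:,1],s['force'],s['ft_torque'])
```

```text
[ 0.5403734  -0.01224168  0.14516019] [0.71324813 0.70090955 0.00170522] [0.8922855  2.10788523 4.68439566] [ 0.26837825 -0.06515418 -0.08661989]
```

>>> move_arm(
  moves="0 0 0.05 -0.3 0 0 0;0 0 0.05 -0.6 0 0 0;0 0 0.05 -0.9 0 0 0;0 0 0.05 -0.9 0 0 0",
)

```text
time: 6.45
eef_pos: [0.5405, -0.0121, 0.1381]
tcp_rot: [[-0.701, 0.713, 0.003], [0.713, 0.701, -0.0], [-0.002, 0.002, -1.0]]
force: [-4.0, 1.9, 16.4]
grip_width: 0.036
finger_force: 30.0
```

>>> move_arm(
  moves="0 -0.05 0.08 -0.3 0 0 0;0 -0.05 0.08 -0.6 0 0 0;0 -0.05 0.08 -0.9 0 0 0;0 -0.05 0.08 -1.1 0 0 0;0 -0.05 0.08 -1.1 0 0 0",
)

```text
time: 6.95
eef_pos: [0.5404, -0.012, 0.1282]
tcp_rot: [[-0.701, 0.713, 0.004], [0.713, 0.701, -0.002], [-0.004, 0.002, -1.0]]
force: [-4.9, 0.1, 23.1]
grip_width: 0.036
finger_force: 30.0
```

>>> move_arm(
  moves="0 -0.05 0 -0.3 0 0 0;0 -0.05 0 -0.5 0 0 0;0 -0.05 0 -0.5 0 0 0;1 -0.05 0 -0.2 0 0 0;1 -0.05 0 -0.2 0 0 0;1 -0.05 0 0 0 0 0;1 -0.05 0 0 0 0 0;1 -0.05 0 0 0 0 0",
)

```text
time: 7.75
eef_pos: [0.5385, -0.0114, 0.1239]
tcp_rot: [[-0.701, 0.713, -0.001], [0.713, 0.701, 0.0], [0.001, -0.001, -1.0]]
force: [0.2, -0.7, -0.1]
grip_width: 0.072
finger_force: 0.0
```

Run:
```python
from h import *
s=state();print(s['eef_pos'],s['grip_width'],s['force'],s['qpos'])
b=snap("side","s4.png")
cv2.imwrite('pics/g4.png',cv2.resize(b[130:210,270:390],(780,520),interpolation=cv2.INTER_CUBIC))
```

```text
[ 0.53850146 -0.01135833  0.12388339] 0.07196775241518441 [ 0.17904785 -0.68915434 -0.09716379] [-8.61078993e+00  1.74812910e+01  1.00048811e+02 -8.88437870e-04
  6.25524621e+01 -5.31311133e+01]
```

View pics/g4.png

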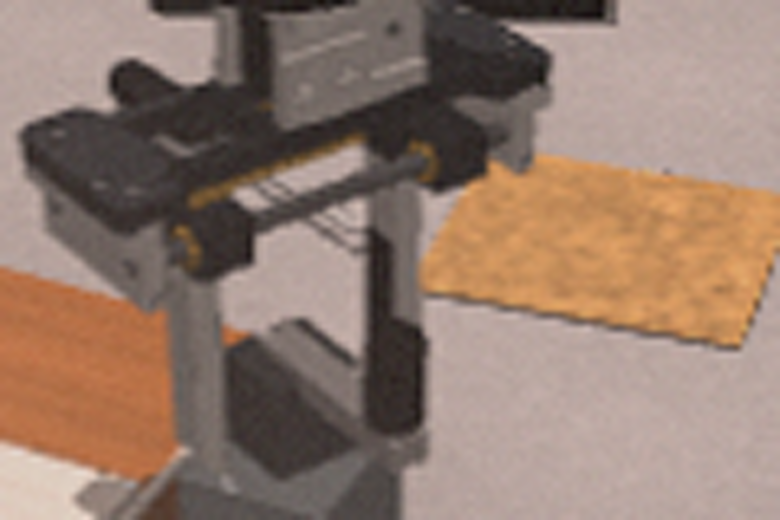

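The picture shows the hub down on the gearbox (near bottom corner at crop (285,480)), the arm level, and the knob at crop (395,375). I check the height numerically and find the knob.

Run:
```python
from h import *
np.set_printoptions(precision=4,suppress=True)
h=np.array([.5415,-.013]);d=np.array([-.70,.714]);y=np.array([.714,.70])
f=lambda P:(proj("side",P)-[270,130])*6.5
for z in(.09,.096): print(z,f([[*(h+d*.018+y*.018),z],[*(h+d*.065),z+.083],[*(h+d*.065),z+.047]]).tolist())
print("knob top plane",plane("side",[[270+397/6.5,130+325/6.5]],.173),h+d*.065)
a=snap("top");V=a.max(2)[205:235,305:345]; print(V[::2])
```

```text
0.09 [[278.0866235983807, 481.02192898173814], [395.3478947020885, 333.7589868190828], [394.7378774792236, 420.63921067519664]]
0.096 [[277.72561357451843, 467.8622792651918], [395.4509911836349, 318.85467436215197], [394.83851581814645, 406.45612251653006]]
knob top plane [[0.4962 0.0281 0.173 ]] [0.496  0.0334]
[[ 73  74  77  74  76  76  75  78  77  77  73  71  67  62  67  68  69  63
   55  42  44  57  64  61  52  49  55  51  48  48  57  65  74  80  86 102
  107  99  83  66]
 [ 77  75  76  77  79  78  76  76  77  80  83  86  75  69  66  71  74  79
   81  76  64  67  79  93 103 105 104 103 104 103 103 108 108 108 106  97
   84  66  52  41]
 [ 75  80  74  78  76  76  77  78  74  86  91  89  76  72  74  74  82  81
   87  85  84  75  65  65  82 100 112 110 112 111 108 109 109  99  88  64
   48  39  36  30]
 [ 78  77  79  75  76  77  74  76  72  80  71  70  74  79  82  82  86  85
   87  82  75  67  56  53  58  67  83  94 105 105 110 102  84  75  68  55
   34  30  25  19]
 [ 78  74  75  68  56  55  48  47  53  65  73  83  82  85  84  86  85  82
   77  63  57  62  64  67  64  62  56  56  
[... 1020 characters left out ...]
  69  57  34
   21  25  24  26]
 [ 76  78  79  76  79  74  75  74  72  78  77  79  75  74  79  79  73  80
   75  76  79  72  77  75  74  76  79  76  75  76  73  73  77  74  71  66
   54  49  47  36]
 [ 75  79  79  74  75  74  77  79  75  79  71  76  78  77  75  76  74  73
   76  71  78  76  76  74  76  74  73  76  75  77  72  76  76  73  76  73
   72  77  73  68]
 [ 78  78  77  79  80  75  79  78  77  74  77  77  79  81  76  75  75  76
   79  78  73  80  75  72  78  79  77  78  79  74  75  71  76  74  72  77
   78  76  74  74]
 [ 76  74  75  75  79  75  77  78  75  75  75  71  73  75  75  72  74  78
   75  73  76  75  75  76  77  78  76  77  77  75  72  77  72  76  74  73
   75  79  76  73]]
```

>>> move_arm(
  moves="0.9 0 0 5 0 0 0;0.9 0 0 9.6 0 0 0;0.9 -2.1 2.2 9.6 0 0 0;0.9 -4.2 4.4 9.6 0 0 0;0.9 -4.2 4.4 9.6 0 0 0;0.9 -4.2 4.4 6 0 0 0;0.9 -4.2 4.4 4.4 0 0 0;0.9 -4.2 4.4 4.4 0 0 0",
)

```text
time: 8.65
eef_pos: [0.4953, 0.0324, 0.1662]
tcp_rot: [[-0.701, 0.713, -0.005], [0.713, 0.701, 0.0], [0.004, -0.004, -1.0]]
force: [-0.3, -0.0, -0.4]
grip_width: 0.0847
finger_force: 0.0
```

Run:
```python
from h import *
print(plane("top",[[311.2,218.5]],.17),plane("top",[[311.2,218.5]],.155))
print(state()['eef_pos'],state()['force'],state()['grip_width'])
```

```text
[[0.49557489 0.03280543 0.17      ]] [[0.49769212 0.03378274 0.155     ]]
[0.49526749 0.03243123 0.16620401] [-0.31411962 -0.04308204 -0.36210232] 0.08471366225087681
```

>>> move_arm(
  moves="0 0 0 0.2 0 0 0;0 0 0 0.2 0 0 0;0 0 0 0.2 0 0 0;0 0 0 0.2 0 0 0;0 0 0 0.2 0 0 0;0 0 0 0.2 0 0 0;0 0 0 0.2 0 0 0;0 0 0 0.2 0 0 0",
)

```text
time: 9.45
eef_pos: [0.4968, 0.0327, 0.1707]
tcp_rot: [[-0.701, 0.713, 0.0], [0.713, 0.701, 0.0], [-0.0, 0.0, -1.0]]
force: [-0.6, 0.1, 0.7]
grip_width: 0.024
finger_force: 0.0
```

Run:
```python
import numpy as np
p0=134.5
f=lambda a:6.5*np.array([np.cos(np.radians(a)),np.sin(np.radians(a))])
for k in range(4):
    s=p0+k*88
    print(k,';'.join("0 %.2f %.2f 0 0 0 0"%tuple(f(s+11*(i+1))-f(s)) for i in range(8)))
```

```text
0 0 -0.80 -0.95 0 0 0 0;0 -1.40 -2.04 0 0 0 0;0 -1.79 -3.23 0 0 0 0;0 -1.94 -4.47 0 0 0 0;0 -1.85 -5.71 0 0 0 0;0 -1.53 -6.91 0 0 0 0;0 -0.99 -8.03 0 0 0 0;0 -0.24 -9.03 0 0 0 0
1 0 0.93 -0.83 0 0 0 0;0 1.99 -1.48 0 0 0 0;0 3.16 -1.90 0 0 0 0;0 4.40 -2.10 0 0 0 0;0 5.64 -2.05 0 0 0 0;0 6.85 -1.77 0 0 0 0;0 7.99 -1.27 0 0 0 0;0 9.01 -0.55 0 0 0 0
2 0 0.87 0.90 0 0 0 0;0 1.54 1.94 0 0 0 0;0 2.01 3.10 0 0 0 0;0 2.25 4.32 0 0 0 0;0 2.25 5.57 0 0 0 0;0 2.01 6.79 0 0 0 0;0 1.54 7.94 0 0 0 0;0 0.87 8.99 0 0 0 0
3 0 -0.87 0.90 0 0 0 0;0 -1.89 1.61 0 0 0 0;0 -3.02 2.12 0 0 0 0;0 -4.24 2.40 0 0 0 0;0 -5.48 2.44 0 0 0 0;0 -6.71 2.25 0 0 0 0;0 -7.89 1.82 0 0 0 0;0 -8.95 1.18 0 0 0 0
```

>>> move_arm(
  moves="0 0 0 0 0 0 0;0 0 0 0 0 0 0",
)

```text
time: 9.65
eef_pos: [0.4968, 0.0327, 0.1707]
tcp_rot: [[-0.701, 0.713, -0.0], [0.713, 0.701, 0.0], [0.0, 0.0, -1.0]]
force: [0.0, -0.2, 0.9]
grip_width: 0.0213
finger_force: 30.0
```

Knob gripped. Start winding.

>>> move_arm(
  moves="0 -0.80 -0.95 0 0 0 0;0 -1.40 -2.04 0 0 0 0;0 -1.79 -3.23 0 0 0 0;0 -1.94 -4.47 0 0 0 0;0 -1.85 -5.71 0 0 0 0;0 -1.53 -6.91 0 0 0 0;0 -0.99 -8.03 0 0 0 0;0 -0.24 -9.03 0 0 0 0",
)

```text
time: 10.45
eef_pos: [0.492, -0.0554, 0.1706]
tcp_rot: [[-0.7, 0.714, -0.005], [0.714, 0.7, 0.006], [0.007, 0.001, -1.0]]
force: [-4.5, 6.4, 4.9]
grip_width: 0.0213
finger_force: 30.0
```

>>> move_arm(
  moves="0 0.93 -0.83 0 0 0 0;0 1.99 -1.48 0 0 0 0;0 3.16 -1.90 0 0 0 0;0 4.40 -2.10 0 0 0 0;0 5.64 -2.05 0 0 0 0;0 6.85 -1.77 0 0 0 0;0 7.99 -1.27 0 0 0 0;0 9.01 -0.55 0 0 0 0",
)

```text
time: 11.25
eef_pos: [0.582, -0.0653, 0.1707]
tcp_rot: [[-0.701, 0.713, -0.006], [0.713, 0.701, -0.004], [0.001, -0.007, -1.0]]
force: [-6.2, -4.4, 3.7]
grip_width: 0.0215
finger_force: 30.0
```

Run:
```python
from h import *
s=state();print(s['eef_pos'],s['force'],s['qpos'])
P=s['eef_pos'][:2]-[.5415,-.013];print(np.linalg.norm(P),np.degrees(np.arctan2(P[1],P[0])))
```

```text
[ 0.58200431 -0.06531891  0.17066157] [-6.20346327 -4.35089733  3.70569113] [-13.01872037  19.09359012  90.15867664  -0.32041856  71.03944396
 -57.45018384]
0.06616545078811871 -52.25364144696468
```

>>> move_arm(
  moves="0 0.87 0.90 0 0 0 0;0 1.54 1.94 0 0 0 0;0 2.01 3.10 0 0 0 0;0 2.25 4.32 0 0 0 0;0 2.25 5.57 0 0 0 0;0 2.01 6.79 0 0 0 0;0 1.54 7.94 0 0 0 0;0 0.87 8.99 0 0 0 0",
)

```text
time: 12.05
eef_pos: [0.5951, 0.024, 0.1709]
tcp_rot: [[-0.701, 0.713, 0.004], [0.713, 0.701, -0.006], [-0.007, -0.001, -1.0]]
force: [2.2, -6.6, -2.4]
grip_width: 0.0211
finger_force: 30.0
```

>>> move_arm(
  moves="0 -0.87 0.90 0 0 0 0;0 -1.89 1.61 0 0 0 0;0 -3.02 2.12 0 0 0 0;0 -3.02 2.12 0 0 0 0;0 -3.02 2.12 0 0 0 0",
)

```text
time: 12.55
eef_pos: [0.5639, 0.0474, 0.1708]
tcp_rot: [[-0.701, 0.713, 0.002], [0.713, 0.701, -0.001], [-0.002, 0.001, -1.0]]
force: [2.0, -0.8, -2.0]
grip_width: 0.0212
finger_force: 30.0
```

Run:
```python
from h import *
s=state();print(s['eef_pos'],s['force'])
P=s['eef_pos'][:2]-[.5415,-.013];print(np.linalg.norm(P),np.degrees(np.arctan2(P[1],P[0])))
b=snap("side","s5.png")
cv2.imwrite('pics/g5.png',cv2.resize(b[120:280,190:390],(750,600),interpolation=cv2.INTER_CUBIC))
```

```text
[0.5638796  0.04744573 0.17081772] [ 1.95395814 -0.8003506  -1.97214493]
0.06445565986214603 69.68329011201527
```

View pics/g5.png

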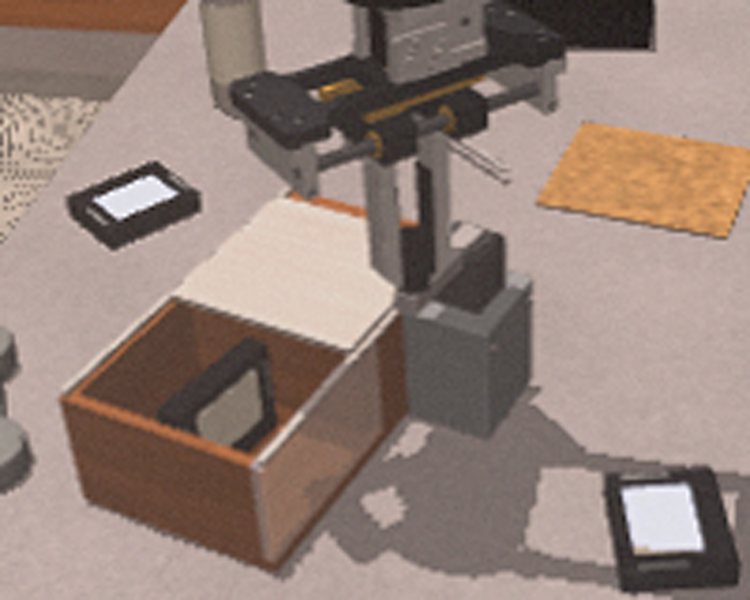

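The cover is nearly open and the cartridge stands in the well, diagonal to it (crop (165,410)–(270,350)). I wind the last 25°.

>>> move_arm(
  moves="0 -1.22 0.28 0 0 0 0;0 -2.46 0.32 0 0 0 0;0 -2.9 0.27 0 0 0 0;0 -2.9 0.27 0 0 0 0;0 -2.9 0.27 0 0 0 0",
)

```text
time: 13.1
eef_pos: [0.5349, 0.0508, 0.1708]
tcp_rot: [[-0.701, 0.713, 0.002], [0.713, 0.701, 0.001], [-0.001, 0.002, -1.0]]
force: [4.7, -0.5, -2.6]
grip_width: 0.0212
finger_force: 30.0
```

>>> move_arm(
  moves="0 -0.4 0 0 0 0 0;0 -0.4 0 0 0 0 0;0 -0.4 0 0 0 0 0",
)

```text
time: 13.4
eef_pos: [0.5313, 0.0503, 0.1708]
tcp_rot: [[-0.701, 0.713, 0.002], [0.713, 0.701, -0.0], [-0.002, 0.001, -1.0]]
force: [6.2, -1.4, -3.6]
grip_width: 0.0214
finger_force: 30.0
```

>>> move_arm(
  moves="0 -0.5 -0.1 0 0 0 0;0 -0.5 -0.1 0 0 0 0;0 -0.5 -0.1 0 0 0 0",
)

```text
time: 13.7
eef_pos: [0.5262, 0.0493, 0.1708]
tcp_rot: [[-0.701, 0.713, 0.002], [0.713, 0.701, -0.0], [-0.002, 0.001, -1.0]]
force: [4.9, -1.0, -3.5]
grip_width: 0.0215
finger_force: 30.0
```

Run:
```python
from h import *
np.set_printoptions(precision=4,suppress=True)
s=state();print(s['eef_pos'],s['force'])
a=snap("top","t6.png");snap("side","s6.png")
H=cv2.cvtColor(a,cv2.COLOR_BGR2HSV)
# cover's left edge along a line on showcase y axis at x offset: project line samples at z .093
o=np.array([.661,.0156]);th=np.radians(-17);R=np.array([[np.cos(th),-np.sin(th)],[np.sin(th),np.cos(th)]])
for x in(-.02,.0,.03):
    ys=np.arange(-.13,.06,.004);uv=proj("top",[[*(o+R@[x,y]),.093] for y in ys]).round().astype(int)
    print(x,[(int(y*1000),int(a[v,u].max())) for y,(u,v) in zip(ys,uv)])
```

```text
[0.5262 0.0493 0.1708] [ 4.8801 -1.013  -3.5281]
-0.02 [(-130, 115), (-126, 118), (-122, 122), (-118, 123), (-113, 139), (-109, 146), (-105, 148), (-101, 145), (-97, 143), (-93, 144), (-89, 145), (-85, 145), (-81, 144), (-77, 144), (-73, 143), (-69, 143), (-65, 144), (-61, 145), (-57, 144), (-53, 145), (-49, 141), (-45, 144), (-41, 144), (-37, 111), (-33, 36), (-29, 22), (-25, 34), (-21, 38), (-17, 44), (-13, 68), (-9, 96), (-5, 119), (-1, 118), (2, 123), (6, 119), (10, 122), (14, 123), (18, 116), (22, 71), (26, 55), (30, 93), (34, 123), (38, 124), (42, 126), (46, 127), (50, 124), (54, 132), (58, 126)]
0.0 [(-130, 114), (-126, 119), (-122, 120), (-118, 124), (-113, 138), (-109, 145), (-105, 145), (-101, 146), (-97, 143), (-93, 143), (-89, 140), (-85, 144), (-81, 142), (-77, 146), (-73, 144), (-69, 140), (-65, 143), (-61, 144), (-57, 144), (-53, 145), (-49, 143), (-45, 144), (-41, 143), (-37, 134), (-33, 101), (-29, 28), (-25, 28), (-21, 35), (-17, 49), (-13, 52), (-9, 61), (-5, 82), (-1, 122), (2, 136), (6, 135), (10, 132), (14, 132), (18, 134), (22, 128), (26, 110), (30, 54), (34, 58), (38, 122), (42, 134), (46, 136), (50, 133), (54, 135), (58, 135)]
0.03 [(-130, 115), (-126, 119), (-122, 121), (-118, 120), (-113, 142), (-109, 145), (-105, 141), (-101, 142), (-97, 143), (-93, 144), (-89, 143), (-85, 145), (-81, 143), (-77, 141), (-73, 141), (-69, 144), (-65, 140), (-61, 141), (-57, 146), (-53, 142), (-49, 146), (-45, 142), (-41, 145), (-37, 144), (-33, 140), (-29, 145), (-25, 100), (-21, 33), (-17, 36), (-13, 46), (-9, 53), (-5, 61), (-1, 65), (2, 93), (6, 131), (10, 141), (14, 141), (18, 141), (22, 140), (26, 138), (30, 135), (34, 112), (38, 85), (42, 76), (46, 108), (50, 137), (54, 142), (58, 141)]
```

Cover right edge is at about y −115 mm in the showcase frame, so the cover is open to about −49.5. Next I release the knob and regrip the hub.

>>> move_arm(
  moves="1 0 0 0 0 0 0;1 0 0 0 0 0 0;1 0 0 0 0 0 0;1 0 0 2.5 0 0 0;1 0 0 5.5 0 0 0;1 0 -1 6 0 0 -0.13;1 0.5 -3 6 0 0 -0.28;1 1 -5 6 0 0 -0.42",
)

```text
time: 14.6
eef_pos: [0.5344, -0.0005, 0.2312]
tcp_rot: [[-0.345, 0.939, -0.0], [0.939, 0.345, 0.0], [0.0, -0.0, -1.0]]
force: [0.2, -0.6, 0.7]
grip_width: 0.0815
finger_force: 0.0
```

Run:
```python
from h import *
np.set_printoptions(precision=4,suppress=True)
s=state();print(s['eef_pos'],s['tcp_rot'][:,1],s['force'],s['grip_width'])
b=snap("side","s7.png")
cv2.imwrite('pics/g7.png',cv2.resize(b[130:230,250:400],(750,500),interpolation=cv2.INTER_CUBIC))
```

```text
[ 0.5344 -0.0005  0.2312] [ 0.9386  0.3449 -0.0004] [ 0.2432 -0.6245  0.6752] 0.08147310216341956
```

View pics/g7.png

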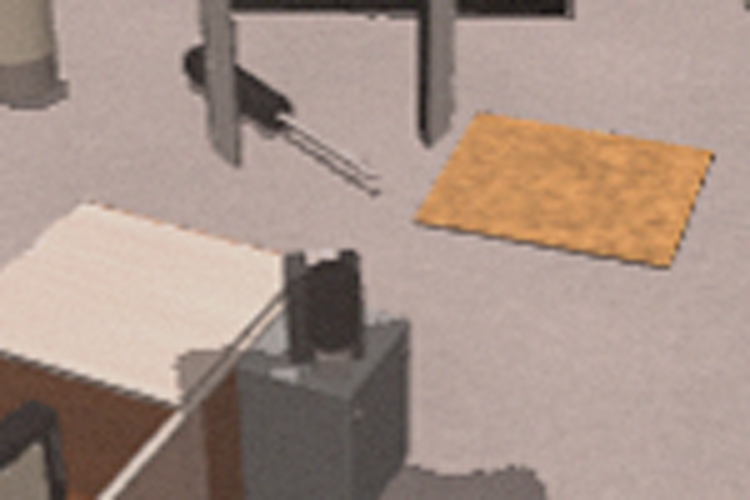

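The picture shows the crank still seated, its knob towards the camera at crop (330,305), and the fingers above it. I align and descend on the hub.

>>> move_arm(
  moves="0.7 0.7 -1.25 -1 0 0 -0.11;0.7 0.7 -1.25 -3 0 0 -0.11;0.7 0.7 -1.25 -6 0 0 -0.11;0.7 0.7 -1.25 -9 0 0 -0.11;0.7 0.7 -1.25 -10.3 0 0 -0.11;0.7 0.7 -1.25 -10.3 0 0 -0.11",
)

```text
time: 15.25
eef_pos: [0.5396, -0.0121, 0.1254]
tcp_rot: [[-0.246, 0.969, -0.006], [0.969, 0.246, 0.001], [0.003, -0.006, -1.0]]
force: [0.5, -0.6, 0.1]
grip_width: 0.0659
finger_force: 0.0
```

>>> move_arm(
  moves="0 0 0 0 0 0 0;0 0 0 0 0 0 0;0 0 0 0 0 0 0;0 0 0 0 0 0 0;0 0 0 0 0 0 0;0 0 0 0 0 0 0;0 0 0 0 0 0 0;0 0 0 0 0 0 0",
)

```text
time: 16.05
eef_pos: [0.5417, -0.0131, 0.1285]
tcp_rot: [[-0.244, 0.97, 0.0], [0.97, 0.244, -0.0], [-0.0, -0.0, -1.0]]
force: [-2.6, -0.5, 5.9]
grip_width: 0.0359
finger_force: 30.0
```

Run:
```python
from h import *
np.set_printoptions(precision=4,suppress=True)
s=state();print(s['eef_pos'],s['tcp_rot'][:,1],s['force'],s['ft_torque'],s['grip_width'],s['finger_force'])
```

```text
[ 0.5417 -0.0131  0.1285] [ 0.9697  0.2445 -0.0001] [-2.6066 -0.5183  5.9171] [-0.1289  0.4669 -0.0963] 0.0359042894526706 29.99358988716267
```

>>> move_arm(
  moves="0 0 0 0.5 0 0 0;0 0 0 1 0 0 0;0 0 0 1.5 0 0 0;0 0 0 2 0 0 0;0 0 0 2 0 0 0",
)

```text
time: 16.55
eef_pos: [0.5417, -0.013, 0.1474]
tcp_rot: [[-0.245, 0.97, -0.001], [0.97, 0.245, -0.0], [0.0, -0.001, -1.0]]
force: [0.9, -2.0, -8.8]
grip_width: 0.0358
finger_force: 30.0
```

>>> move_arm(
  moves="0 0 0 2.5 0 0 0;0 0 0 5 0 0 0;0 -1 -3.5 5.5 0 0 0;0 -2.5 -7.5 5.5 0 0 0;0 -3.5 -11.5 5.5 0 0 0;0 -5 -15.5 5.5 0 0 0;0 -6 -19.5 5.5 0 0 0;0 -7 -23 5.5 0 0 0",
)

```text
time: 17.35
eef_pos: [0.4714, -0.2444, 0.2043]
tcp_rot: [[-0.244, 0.97, 0.002], [0.97, 0.244, -0.001], [-0.001, 0.002, -1.0]]
force: [0.4, 0.6, -3.3]
grip_width: 0.0358
finger_force: 30.0
```

>>> move_arm(
  moves="0 -1.5 -4 0 0 0 0;0 -3 -7.8 0 0 0 0;0 -3 -7.8 -4 0 0 0;0 -3 -7.8 -8 0 0 0;0 -3 -7.8 -12 0 0 0;0 -3 -7.8 -12 0 0 0;0 -3 -7.8 -12 0 0 0",
)

```text
time: 18.05
eef_pos: [0.4424, -0.3209, 0.0838]
tcp_rot: [[-0.245, 0.97, 0.0], [0.97, 0.245, 0.0], [0.0, 0.0, -1.0]]
force: [0.9, 0.4, -2.0]
grip_width: 0.0355
finger_force: 30.0
```

Run:
```python
from h import *
np.set_printoptions(precision=4,suppress=True)
s=state();print(s['eef_pos'],s['tcp_rot'],s['force'],s['grip_width'],s['finger_force'])
b=snap("side","s8.png");snap("top","t8.png")
cv2.imwrite('pics/g8.png',cv2.resize(b[110:280,190:430],(780,552),interpolation=cv2.INTER_CUBIC))
```

```text
[ 0.4424 -0.3209  0.0838] [[-0.2446  0.9696  0.0003]
 [ 0.9696  0.2446  0.0002]
 [ 0.0001  0.0004 -1.    ]] [ 0.9089  0.3813 -2.046 ] 0.035478740167847606 29.992169360630214
```

View pics/g8.png

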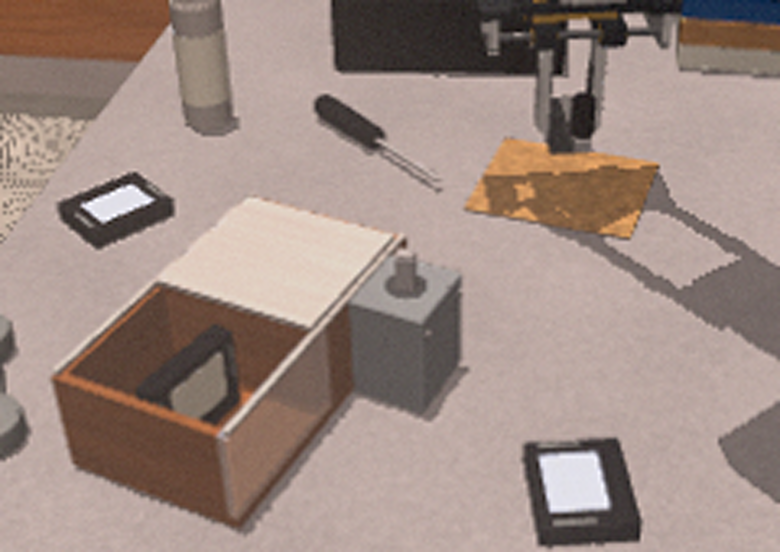

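The picture shows the cover fully open, the bare shaft, and the crank held level above the mat. The cartridge stands in the well. Next I lower the crank.

>>> move_arm(
  moves="0 0 0 -2.5 0 0 0;0 0 0 -3.7 0 0 0;0 0 0 -4 0 0 0;0 0 0 -4.2 0 0 0;0 0 0 -4.2 0 0 0",
)

```text
time: 18.65
eef_pos: [0.4421, -0.3208, 0.0426]
tcp_rot: [[-0.245, 0.97, 0.0], [0.97, 0.245, -0.0], [-0.0, 0.0, -1.0]]
force: [-1.6, 2.2, 3.7]
grip_width: 0.0357
finger_force: 30.0
```

Run:
```python
from h import *
np.set_printoptions(precision=4,suppress=True)
s=state();print(s['eef_pos'],s['force'])
# cartridge in well: dark mask, top view t8
a=cv2.imread('pics/t8.png');b=cv2.imread('pics/s8.png')
o=np.array([.661,.0156]);th=np.radians(-17);R=np.array([[np.cos(th),-np.sin(th)],[np.sin(th),np.cos(th)]])
w=[(-.06,.02),(.06,.02),(.06,.118),(-.06,.118)]
uv=proj("top",[[*(o+R@q),.08] for q in w]);print(uv.round(1).tolist())
u0,v0=uv.min(0).astype(int)-2;u1,v1=uv.max(0).astype(int)+2
print(u0,v0);np.set_printoptions(linewidth=400)
print(a.max(2)[v0:v1:1,u0:u1:2])
```

```text
[ 0.4421 -0.3208  0.0426] [-1.5698  2.1827  3.6997]
[[305.4, 177.0], [319.5, 131.9], [282.0, 122.0], [267.1, 166.4]]
265 120
[[122 125 129 ... 124 125 128]
 [124 125 125 ... 122 122 125]
 [126 128 125 ... 126 125 128]
 ...
 [ 89  69  76 ... 152 152 151]
 [ 89  64  73 ... 153 154 152]
 [ 91  63  61 ... 152 151 153]]
```

Force rises at 0.0426, so the crank is down on the mat. I let go and rise straight up.

>>> move_arm(
  moves="0.7 0 0 0 0 0 0;0.7 0 0 0 0 0 0;0.7 0 0 0 0 0 0;0.7 0 0 0 0 0 0;0.7 0 0 3 0 0 0;0.7 0 0 7 0 0 0;0.7 0 0 11 0 0 0;0.7 0 0 15 0 0 0",
)

```text
time: 19.45
eef_pos: [0.4419, -0.3207, 0.1921]
tcp_rot: [[-0.244, 0.97, -0.0], [0.97, 0.244, 0.0], [0.0, -0.0, -1.0]]
force: [1.3, -1.3, 1.2]
grip_width: 0.0659
finger_force: 0.0
```

Run:
```python
from h import *
import sys
np.set_printoptions(precision=4,suppress=True)
s=state();print(s['eef_pos'],s['force'],s['grip_width'])
a=cv2.imread('pics/t8.png');g=a.max(2)
for v in range(120,180,1): print(v,' '.join('%3d'%x for x in g[v,262:324:2]))
# crank knob in side: expect dark blob
b=snap("side","s9.png")
hub=np.array([.4421,-.3208]);d=np.array([-.245,.97])
q=proj("side",[[*(hub+d*.065),.087],[*(hub+d*.065),.051],[*(hub+d*.065),.069]]);print(q.tolist())
u,v=q[2].astype(int);V=b.max(2)
m=(V[v-14:v+15,u-12:u+13]<45);ys,xs=np.where(m);print(len(xs),xs.mean()+u-12,ys.mean()+v-14,ys.min()+v-14,ys.max()+v-14)
```

```text
[ 0.4419 -0.3207  0.1921] [ 1.3386 -1.3071  1.1593] 0.06586751471807913
120 129 129 124 125 125 129 130 123 116  65  69  84 100  99  98 110 126 131 136 133 129 127 123 124 126 123 124 121 123 123 126
121 128 128 128 125 127 128 131 123 106  46  42  50  70  79  93 105 110 111 125 133 134 131 131 124 126 124 123 124 121 124 128
122 128 128 124 128 129 124 126 122 106  35  35  30  42  47  66  90  97  99  99 113 129 132 139 133 131 125 124 125 126 125 129
123 127 130 127 128 133 129 127 118  93  30  37  39  37  41  41  58  67  84  89 101 104 109 129 133 134 129 126 125 125 126 126
124 128 128 126 126 128 127 127 117  79  33  34  38  36  30  29  40  42  60  70  88  96 101 104 112 128 131 135 133 126 126 121
125 128 130 130 128 129 126 123 117  66  34  37  32  39  37  33  32  30  32  45  58  68  89  94 102 104 117 127 132 135 131 124
126 126 128 127 130 132 129 125 111  60  33  32  41  37  31  34  30  36  40  32  37  45  61  67  87  95 100 104 118 130 132 129
127 127 126 131 134 129 125 122 106  48  33  31  37  32  36  38  38  34  36  39  31  31  39  49  59  76  85  96 105 111 117 129
128 
[... 6113 characters left out ...]
53 150 151 153 149 152 150
176 118 106  71  70  84  81  81  80  84  87  92 112 126 134 139 139 139 133 130 127 123 126 123 137 155 152 151 154 154 151 153
177 121 113  74  66  71  77  74  83  85  81  84  86 102 113 127 135 139 142 136 134 127 127 124 141 155 151 150 154 151 152 151
178 125 111  68  62  68  66  73  77  80  80  83  82  84  91 101 115 126 138 138 139 137 134 127 145 152 152 151 154 154 152 153
179 121 112  74  61  64  62  65  67  74  75  80  83  83  80  81  92 100 122 132 141 136 136 135 139 148 151 150 153 156 150 152
[[368.86433588458544, 152.74906186723598], [368.10152278657677, 163.42854161779078], [368.48028245026154, 158.1372971499362]]
45 368.0 156.82222222222222 152 163
```

The crank stands on the mat: its knob is exactly where predicted (368,157). In the top view the cartridge's upper face spans roughly (277,142)–(311,153), centred near (294,147). I turn that into a pose and check it against the side view.

Run:
```python
from h import *
np.set_printoptions(precision=4,suppress=True)
F=plane("top",[[278,143.5],[310,155]],.08);print("front edge",F,np.linalg.norm(F[1]-F[0]))
B=plane("top",[[284,140.6],[306,149.2]],.08);print("back",B)
for E in(F,B): e=E[0]-E[1];print("yaw of y axis",np.degrees(np.arctan2(e[1],e[0])))
C=plane("top",[[294.2,147]],.08)[0];print("C",C)
a=np.radians(90-20)
o=np.array([.661,.0156]);th=np.radians(-17);R=np.array([[np.cos(th),-np.sin(th)],[np.sin(th),np.cos(th)]])
print("in showcase",R.T@(C[:2]-o))
for yaw in(65,70,75):
    y=np.array([np.cos(np.radians(yaw)),np.sin(np.radians(yaw))]);x=np.array([y[1],-y[0]])
    q=[[*(C[:2]+x*i*.009+y*j*.043),z] for z in(.08,) for i,j in((-1,-1),(1,-1),(1,1),(-1,1))]
    print(yaw,proj("side",q).round(1).tolist(),proj("top",q).round(1).tolist())
b=cv2.imread('pics/s9.png').max(2)
for v in range(204,246,2): print(v,' '.join('%3d'%x for x in b[v,224:276:2]))
```

```text
front edge [[0.6964 0.1202 0.08  ]
 [0.6648 0.041  0.08  ]] 0.08526898127917429
back [[0.7036 0.1053 0.08  ]
 [0.6799 0.0507 0.08  ]]
yaw of y axis 68.23986106538392
yaw of y axis 66.54414528061837
C [0.6863 0.0799 0.08  ]
in showcase [0.0054 0.0688]
65 [[261.4, 210.9], [255.7, 208.4], [230.1, 227.8], [235.9, 230.7]] [[308.5, 156.9], [311.6, 150.5], [280.2, 137.3], [277.0, 143.6]]
70 [[260.4, 210.3], [254.3, 208.0], [231.1, 228.6], [237.4, 231.1]] [[309.4, 155.7], [311.8, 149.0], [279.3, 138.5], [276.7, 145.0]]
75 [[259.2, 209.7], [252.8, 207.8], [232.3, 229.3], [239.0, 231.4]] [[310.1, 154.3], [312.0, 147.5], [278.5, 139.8], [276.5, 146.5]]
204 185 188 220  99 164  86  88  89  91 110 102 106 107 102 102 106 100 100 116 115 165 218 226 228 225 224
206 194 219 101 166  85  90  87  88  90  97 101 103 105 104 105 108 104 107 106 102 103 105 109 138 216 222
208 222 117 165  90  86  90  88  90  87 100 108 100 102 102 101 102 106 104 105 108 102 103 100 100 106 120
210 123 137  85  92  90  87  88  93  88 100 105 101 103 102 101  89  71  90  97 106 102 105 102 105 103 101
212 114  88  90  8
[... 1117 characters left out ...]
 136 129 130 133 109  59  58 156 195 228 130 125 124
234 100  92 135 158 178 179 126  98  59  81 131 135 130 134 131 131 108  58  59  71 163 224 142 144 143 147
236 100 104 101  98 112 139 171 178 172 122 139 129 130 130 137  98  54  54  79 127 214 166 137 147 142 137
238 102 103 100 100 104  96  97 115 153 172 171 169 155 142  67  58  56  83 128 208 180 136 146 145 140 144
240 100 101  97 104 100  99 101 103  99  96 114 159 186 192 152 118  83 123 208 189 134 146 146 140 141 145
242 102 102 102  98 100 100  98 102 100 101 104 101 104 126 171 181 185 187 190 123 145 148 144 143 141 148
244 103  98 102 106 102 101  97  97  99 100 101  98 102  99 101 100 155 166 141 146 143 145 143 138 143 144
```

The pose fits both views: centre (0.686, 0.080), long axis at 68° to world x. I move above it.

>>> move_arm(
  moves="0.6 2 3 2 0 0 -0.08;0.6 4.5 7.5 2 0 0 -0.16;0.6 7 11.5 2 0 0 -0.24;0.6 9 15.5 2 0 0 -0.32;0.6 11.5 19.5 2 0 0 -0.4;0.6 14 23 2 0 0 -0.48;0.6 16.5 27 2 0 0 -0.56;0.6 19 31 2 0 0 -0.63",
)

```text
time: 20.3
eef_pos: [0.6329, -0.0092, 0.2104]
tcp_rot: [[0.377, 0.926, 0.0], [0.926, -0.377, -0.0], [-0.0, 0.0, -1.0]]
force: [0.5, -0.6, 0.3]
grip_width: 0.0562
finger_force: 0.0
```

>>> move_arm(
  moves="0.6 2.5 4 0 0 0 0;0.6 5 8.5 0 0 0 0;0.6 5.4 9.1 0 0 0 0;0.6 5.4 9.1 0 0 0 0;0.6 5.4 9.1 0 0 0 0",
)

```text
time: 20.8
eef_pos: [0.6853, 0.0791, 0.2102]
tcp_rot: [[0.374, 0.927, -0.001], [0.927, -0.374, -0.001], [-0.002, -0.001, -1.0]]
force: [0.2, 0.3, -0.2]
grip_width: 0.0564
finger_force: 0.0
```

>>> move_arm(
  moves="0.6 0.1 0.1 -5 0 0 0;0.6 0.1 0.1 -9.5 0 0 0;0.6 0.1 0.1 -12 0 0 0;0.6 0.1 0.1 -14 0 0 0;0.6 0.1 0.1 -14.8 0 0 0;0.6 0.1 0.1 -14.8 0 0 0",
)

```text
time: 21.4
eef_pos: [0.6859, 0.0795, 0.062]
tcp_rot: [[0.375, 0.927, -0.002], [0.927, -0.375, -0.0], [-0.001, -0.002, -1.0]]
force: [-0.0, 0.3, -0.4]
grip_width: 0.0563
finger_force: 0.0
```

>>> move_arm(
  moves="0 0 0 0 0 0 0;0 0 0 0 0 0 0;0 0 0 0 0 0 0;0 0 0 0 0 0 0;0 0 0 0 0 0 0;0 0 0 0 0 0 0;0 0 0 0 0 0 0;0 0 0 0 0 0 0",
)

```text
time: 22.2
eef_pos: [0.687, 0.0813, 0.0631]
tcp_rot: [[0.374, 0.928, 0.0], [0.928, -0.374, 0.0], [0.0, 0.0, -1.0]]
force: [-1.2, -0.1, 3.9]
grip_width: 0.0183
finger_force: 30.0
```

>>> move_arm(
  moves="0 0 0 3 0 0 0;0 0 0 7 0 0 0;0 0 0 11 0 0 0;0 0 0 14 0 0 0;0 -2.5 2.5 14 0 0 0.08;0 -5.5 5 14 0 0 0.16;0 -8.5 8 14 0 0 0.24;0 -11.5 10.5 14 0 0 0.32",
)

```text
time: 23.0
eef_pos: [0.5706, 0.1871, 0.202]
tcp_rot: [[0.06, 0.998, -0.001], [0.998, -0.06, 0.0], [0.0, -0.001, -1.0]]
force: [0.8, -0.0, -1.0]
grip_width: 0.0178
finger_force: 30.0
```

>>> move_arm(
  moves="0 -3 2.5 0 0 0 0.06;0 -6 5.5 0 0 0 0.12;0 -9 8.5 0 0 0 0.12;0 -12 11 0 0 0 0.12;0 -14.9 14 0 0 0 0.12;0 -14.9 14 0 0 0 0.12;0 -14.9 14 0 0 0 0.12",
)

```text
time: 23.7
eef_pos: [0.4225, 0.3265, 0.2024]
tcp_rot: [[-0.059, 0.998, 0.0], [0.998, 0.059, -0.001], [-0.001, 0.0, -1.0]]
force: [0.6, -0.3, -0.9]
grip_width: 0.0178
finger_force: 30.0
```

Run:
```python
from h import *
np.set_printoptions(precision=4,suppress=True)
s=state();print(s['eef_pos'],s['tcp_rot'],s['force'],s['grip_width'],s['finger_force'])
# tray rim: dark rim lines in the first pictures
t=cv2.imread('pics/t0.png').max(2)
c,m=None,((t<75).astype(np.uint8)*255); M=np.zeros_like(m);M[228:284,162:238]=m[228:284,162:238]
ys,xs=np.where(M>0);h=cv2.convexHull(np.c_[xs,ys].astype(np.int32));r=cv2.boxPoints(cv2.minAreaRect(h))
P=plane("top",r,.032);print(r,P,P.mean(0))
for i in range(4): e=P[(i+1)%4]-P[i];print(np.linalg.norm(e),np.degrees(np.arctan2(e[1],e[0])))
```

```text
[0.4225 0.3265 0.2024] [[-0.0593  0.9982  0.0003]
 [ 0.9982  0.0593 -0.0007]
 [-0.0008  0.0003 -1.    ]] [ 0.5921 -0.3449 -0.899 ] 0.017834829933566963 29.999247193336487
[[167.6892 235.4061]
 [231.2708 231.8738]
 [233.6892 275.4062]
 [170.1077 278.9385]] [[0.4763 0.4092 0.032 ]
 [0.4839 0.2433 0.032 ]
 [0.3762 0.2338 0.032 ]
 [0.3671 0.3963 0.032 ]] [0.4259 0.3206 0.032 ]
0.16609722444001934 -87.3799028681996
0.10814330061476862 -175.0001390870635
0.16274164200593935 93.203315056345
0.10998737239390216 6.715191538563094
```

>>> move_arm(
  moves="0 0.3 -0.4 -4 0 0 0;0 0.3 -0.4 -8 0 0 0;0 0.3 -0.4 -11 0 0 0;0 0.3 -0.4 -13 0 0 0;0 0.3 -0.4 -14 0 0 0;0 0.3 -0.4 -14.3 0 0 0;0 0.3 -0.4 -14.4 0 0 0;0 0.3 -0.4 -14.4 0 0 0",
)

```text
time: 24.5
eef_pos: [0.427, 0.3224, 0.0596]
tcp_rot: [[-0.057, 0.998, 0.002], [0.998, 0.057, 0.001], [0.001, 0.002, -1.0]]
force: [0.3, -0.3, -1.5]
grip_width: 0.0175
finger_force: 30.0
```

>>> move_arm(
  moves="0 0 0 -0.1 0 0 0;0 0 0 -0.2 0 0 0;0 0 0 -0.3 0 0 0;0 0 0 -0.3 0 0 0",
)

```text
time: 24.9
eef_pos: [0.4267, 0.3226, 0.058]
tcp_rot: [[-0.057, 0.998, 0.002], [0.998, 0.057, 0.001], [0.001, 0.003, -1.0]]
force: [-1.5, -2.2, 9.4]
grip_width: 0.0177
finger_force: 30.0
```

>>> move_arm(
  moves="0 0 0 0.1 0 0 0;0.5 0 0 0.1 0 0 0;0.5 0 0 0.1 0 0 0;0.5 0 0 0.1 0 0 0;0.5 0 0 0.1 0 0 0;0.5 0 0 3 0 0 0;0.5 0 0 7 0 0 0;0.5 0 0 11 0 0 0",
)

```text
time: 25.7
eef_pos: [0.4255, 0.3218, 0.1663]
tcp_rot: [[-0.057, 0.998, -0.002], [0.998, 0.057, -0.001], [-0.001, -0.002, -1.0]]
force: [1.0, -0.4, 0.5]
grip_width: 0.0468
finger_force: 0.0
```

>>> move_arm(
  moves="0.5 0 -3 4 0 0 0;0.5 0 -7 4 0 0 0;0.5 0 -11 4 0 0 0;0.5 0 -15 4 0 0 0;0.5 0 -19 4 0 0 0;0.5 0 -19 4 0 0 0;0.5 0 -19 4 0 0 0",
)

```text
time: 26.4
eef_pos: [0.4261, 0.1318, 0.2058]
tcp_rot: [[-0.055, 0.999, 0.0], [0.999, 0.055, 0.001], [0.001, 0.0, -1.0]]
force: [-0.1, 0.6, 0.7]
grip_width: 0.0468
finger_force: 0.0
```

Run:
```python
from h import *
np.set_printoptions(precision=4,suppress=True)
s=state();print(s['eef_pos'],s['grip_width'],s['force'],s['time'])
C=np.array([.4267,.3226]);y=np.array([-.057,.998]);x=np.array([.998,.057])
for n in("top","side"):
    b=snap(n,n[0]+"10.png");g=b.max(2)
    q=[[*(C+x*i*.009+y*j*.043),z] for z in(.005,.075) for i,j in((-1,-1),(1,-1),(1,1),(-1,1))]
    Q=proj(n,q);h=cv2.convexHull(Q.astype(np.float32))
    print(n,"pred box",h.min((0,1)),h.max((0,1)))
    u0,v0=(h.min((0,1))-12).astype(int);u1,v1=(h.max((0,1))+12).astype(int)
    m=(g[v0:v1,u0:u1]<(50 if n=="top" else 75)).astype(np.uint8)
    k,l,st,ce=cv2.connectedComponentsWithStats(m)
    for i in range(1,k):
        if st[i,4]>25: print(st[i]+[u0,v0,0,0,0],ce[i]+[u0,v0])
# crank knob, cover
g=cv2.imread('pics/t10.png').max(2)
hub=np.array([.4421,-.3208]);d=np.array([-.245,.97])
q=proj("top",[[*(hub+d*.065),.087]])[0];u,v=q.astype(int);m=g[v-10:v+11,u-10:u+11]<45;ys,xs=np.where(m);print("knob",q,len(xs),xs.mean()+u-10,ys.mean()+v-10)
```

```text
[0.4261 0.1318 0.2058] 0.04681259955767515 [-0.1369  0.5505  0.7368] 26.4
top pred box [175.7013 249.3015] [219.7429 259.8459]
side pred box [338.3419 303.0929] [352.3756 367.142 ]
[339 304  14  63 612] [345.1879 335.0899]
knob [440.2632 251.4925] 77 438.84415584415586 251.1038961038961
```

The side blob (339–353 × 304–367) matches the predicted box of a cartridge standing in the tray, and the crank's knob is where it should be. Handing in.

```bash
python3 -c "
from rig import job
print(job.job_done())"
```

```text
the job is handed in; nothing more can be done
None
```

I handed the job in at about 26 s; no verdict came back. By my measurements the cover is wound open to about −49.5 mm, the crank stands on the mat, and the cartridge stands on its long edge in the tray. I moved nothing near the toy robot, screwdriver or flat cartridge, but did not re-measure them.

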